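# Put the biscuit mould away in the drawer

### The arm

A 6-joint arm with a two-finger parallel gripper is mounted at the origin on the work surface. World frame = base frame: x ahead of the robot, y to its left, z up, the work surface at z = 0. Lengths are in m, angles in rad, forces in N, time in s.
With the tool pointing down it reaches from about 0.15 to 0.775 m from the base axis. Payload 6.1 kg.
Tool frame: the origin (TCP) lies between the finger pads; the fingertips stand r.tips_ahead ahead of it and the grasp point (between the pads) lies 3 mm ahead of it (r.tips_ahead is the distance from the TCP to the fingertips, in m); z points along the fingers, y is the line along which they close (so a half turn about z gives the same grasp; the last joint's range is limited). The gripper opens to 85 mm and grips with 20 to 120 N. Pads are 22 mm wide; open, the fingers measure 114 mm over their backs; the gripper's body (76 mm by 85 mm) begins 54 mm behind the grasp point. The pads swing forward as they close: fully open they stand 13 mm farther back than shut.
Start: joints at [1.305, 0.126, -0.04, 1.405, 0, 1.571], TCP at [0.138, 0.507, 0.253] pointing down, gripper open.
Joint ranges: [-2.72, 2.72], [-0.95, 1.95], [-1.27, 1.35], [-1.78, 2.02], [-1.46, 1.47], [-3.14, 3.14]. Speed limits (rad/s): [2.39, 2.39, 3.01, 3.14, 3.14, 3.14].

### API

Orientations are given as a rotation vector (axis times angle).
In Python, from cell import r, eyes gives the robot as it stands.
- The arm moves only by the tool carry_out, never from a script. Its argument "steps" is a list of rows, each a list of 3 entries, a list of its own where there are three numbers: the shift along the world's x, y, z in mm, then the turn, a rotation vector about the world's x, y, z in rad, then the opening, from 0 (shut) to 1 (fully open). In form: [[[tx, ty, tz], [rx, ry, rz], gripper], ...]. A call has 1 to 20 rows; each row is the pose to reach, as a shift and turn from the pose commanded when the call began; what a row does not reach only later rows make up. A row lasts 1/10 s, in which the tool goes at most 50 mm and 8.59 degrees, less where a joint would pass 70% of its speed; a pose out of reach is approached as far as the arm can. A call with a gripper value outside its range is refused whole. The fingers move at their own pace and stop on an object; "newtons" is the grip in N (left out, the last holds). Time passes only in rows, so rows that repeat a pose let the fingers close. It gives the time, the measured TCP pose, the force, the opening and the grip force at its end, in the units of the state.
- r.get_obs(): the state, without advancing time (a new reading comes with each control period).
- eyes.grab_frame(name): name is "scene" or "top" or "wrist"; returns a dict with "frame" (420x560x3 uint8, red, green, blue), "fx", "fy", "cx", "cy" (pixels), "R" (3x3) and "t" (3): a world point X has camera coordinates R X + t. Camera axes: x right, y down, z forward; pixel columns grow to the right and rows downward; lengths in m; the calibration is good to about 2 mm. A picture is of the moment at which its call begins. There is no depth.
- r.hand_in(): hands the job in; it is judged then, once.
The state is a dict: "clock": time; "joint_positions": joint angles; "joint_velocities": joint speeds; "joint_torque": joint torques, N m; "tcp_pos": TCP position; "ee_rot": TCP orientation; "contact_force": force on the tool from outside, world axes, zero at the start; "moment": the same for the moment, N m; "opening": opening from 0.0 (shut) to 1.0 (fully open); "grip_force": force on a finger pad.
Only numpy, scipy, OpenCV 4.12 (cv2) and the standard library are available. Lean on these libraries where they do the work, as an engineer would, in place of code of your own. Each camera call takes 0.05 s, during which the arm holds its last target. There are 200 camera calls.

### The job

Put the wooden biscuit mould away: lay it flat, carved face up, in the empty bay of the open drawer, setting it down rather than dropping it, and slide the drawer fully shut. Then lock the drawer by turning the lever on the ledge a quarter turn clockwise, right up to its stop. Do not turn the lever before the drawer is shut, do not push against the propped glass flap above it, and leave the other baking things where they are.

Things in the scene. Friction and masses are not known exactly. Their poses are not given: they have to be found in the camera images.
- mould: Loose flat wooden biscuit mould, 103 mm long (local x -51.5 to +51.5), about 100 g. Its block (x -26 to +51) is 46 mm wide and 22 mm thick with a carved rosette on top; its grip (x -51 to -26) is 20 mm wide, 18 mm thick. Lies flat, carved face up (z up). Origin: middle of the underside.
- mould_grip (a point): Point inside the mould's block at its centre of mass, 6.5 mm along +x from the mould's origin and 11 mm above its underside, axes as the mould; pads close on it along local y (46 mm wide).
- cabinet: White counter-top cabinet fixed on the counter, 220 mm deep (x) and 250 mm wide (y), front to local -x. Origin: middle of its footprint on the counter. Below is the drawer; over it a wooden ledge with its top at z = 90 mm, open from x = -110 to -20; behind that a niche up to z = 225 mm.
- flap: Glazed white-framed flap, fixed open by a thin lever stay on its +y side. Origin: middle of its hinge line on the niche's top front edge, 225 mm above the counter; axes as the cabinet's. 125 mm long, 250 wide, 12 thick; it slopes up at 45 degrees towards the robot: its free edge is 88 mm before and 88 mm above the hinge, so it overhangs the ledge and lever.
- drawer (a joint): Slide of the drawer, m: 0 shut, 0.14 fully open (towards the cabinet's local -x). About 2 N moves it and it stays where it is left.
- drawer_front (a point): Middle of the drawer's front panel's outer face, axes as the cabinet's; moves with the drawer. The panel is 250 mm wide, 62 mm high (31 mm above and below this point; bottom 12 mm above the counter). A round knob 24 mm across stands 22 mm out of it at its middle. Shut, this face is 124 mm before the cabinet's origin.
- bay (a point): Middle of the floor of the drawer's empty bay, 18 mm above the counter, axes as the cabinet's; moves with the drawer. Bay 140 mm long (x) by 115 wide (y) inside; walls rise 44 mm above its floor, the divider on its +y side 34, the front panel 56. The narrower bay beyond the divider is full of biscuit cutters. With the drawer open, all but the bay's last 12 mm or less is clear of the ledge.
- catch (a joint): Quarter-turn lever on the ledge, rad: 0 unlocked (points to the robot, along the drawer's travel), 1.571 locked (points to the cabinet's +y, parallel to the front). Grows clockwise seen from above, stops at both ends, stays where left, about 1.2 N at its tip.
- catch_pivot (a point): Point on the lever's upright pivot axis at the lever bar's mid-height (107 mm above the counter; the bar is 18 mm high, from 98 to 116 mm, 14 mm wide), axes as the cabinet's.
- catch_tip (a point): Middle of the lever's free end face, 62 mm from the pivot axis, at the bar's mid-height; local -x points out along the lever.
- rolling_pin: Bystander: wooden rolling pin, barrel 190 mm by 42 mm across, 370 mm long with its handles (local x). Loose. Origin under its middle.
- loaf_tins: Bystander: two aluminium loaf tins nested, 230 x 110 x 77 mm. Loose. Origin: middle of the underside.
- butter_dish: Bystander: white ceramic butter dish with lid and knob, 170 x 110 x 91 mm. Loose. Origin: middle of the underside.
- sieve: Bystander: white plastic sieve, 150 mm across, 50 mm high, with a flat handle 108 mm long to local -x. Loose. Origin: middle of the underside.
Not all that is in view belongs to the job. There is more than one size of the mould; the one meant has the size given above.

How it is judged:
By the outcome, as a careful person would: the job done as asked, in the order asked, and still so for the second after the job is handed in, with the robot touching nothing.
It also fails if it takes over 67 s, if anything falls off the work surface, if the arm or the gripper's body presses on something with over 40 N, if the wrist force passes 120 N, or if a joint passes its speed limit or range.

## Working session

There is one attempt and no reset: what is moved stays moved. The work goes in short steps, Python scripts to look and compute and a tool call to move; the robot and the scene stay as the last step left them, time stands still between calls to the robot, and variables do not carry over. Pictures are saved under pics/ and viewed, at most 14 in all, crops included, and the job is handed in when it is done.

Besides the shell and the picture viewer there is one more tool, called after "Request:" by a JSON object that holds its "name" and its "arguments". carry_out: Moves the arm, as the interface text tells. Its arguments: {"type":"object","properties":{"steps":{"type":"array","items":{"type":"array"}},"newtons":{"type":"number"}},"required":["steps"]}

```bash
mkdir -p pics; cat > h.py <<'E'
import numpy as np, cv2
from cell import r, eyes
def grab(n,f=None):
    d=eyes.grab_frame(n)
    if f: cv2.imwrite('pics/'+f,cv2.cvtColor(d['frame'],cv2.COLOR_RGB2BGR))
    return d
def ray(d,u,v):
    R=np.array(d['R']);t=np.array(d['t'])
    return -R.T@t, R.T@np.array([(u-d['cx'])/d['fx'],(v-d['cy'])/d['fy'],1])
def onz(d,u,v,z):
    c,k=ray(d,u,v); return c+k*(z-c[2])/k[2]
def tri(ds,ps):
    A=np.zeros((3,3));b=np.zeros(3)
    for d,p in zip(ds,ps):
        c,k=ray(d,*p);k=k/np.linalg.norm(k);P=np.eye(3)-np.outer(k,k);A+=P;b+=P@c
    return np.linalg.solve(A,b)
def proj(d,X):
    p=np.array(d['R'])@np.array(X)+np.array(d['t']); return d['fx']*p[0]/p[2]+d['cx'],d['fy']*p[1]/p[2]+d['cy']
E
python3 - <<'E'
from h import *
import pickle
ds={n:grab(n) for n in('scene','top')}
pickle.dump(ds,open('d0.pkl','wb'))
for n,d in ds.items():
    print(n,d['fx'],-np.array(d['R']).T@np.array(d['t']))
    cv2.imwrite(f'pics/{n}0.png',cv2.resize(cv2.cvtColor(d['frame'],cv2.COLOR_RGB2BGR),(800,600),interpolation=cv2.INTER_CUBIC))
o=r.get_obs();print(o['clock'],o['tcp_pos'],o['ee_rot'],r.tips_ahead)
E
```

```text
scene 430.0419726667066 [ 0.65897449 -0.34653848  1.29616004]
top 393.8598897162105 [3.60119251e-01 1.33737269e-03 1.52463924e+00]
0.1 [0.13781111 0.5062503  0.25259523] [-4.16261474e-01 -3.11368580e+00  2.26805671e-03] 0.022
```

View pics/top0.png

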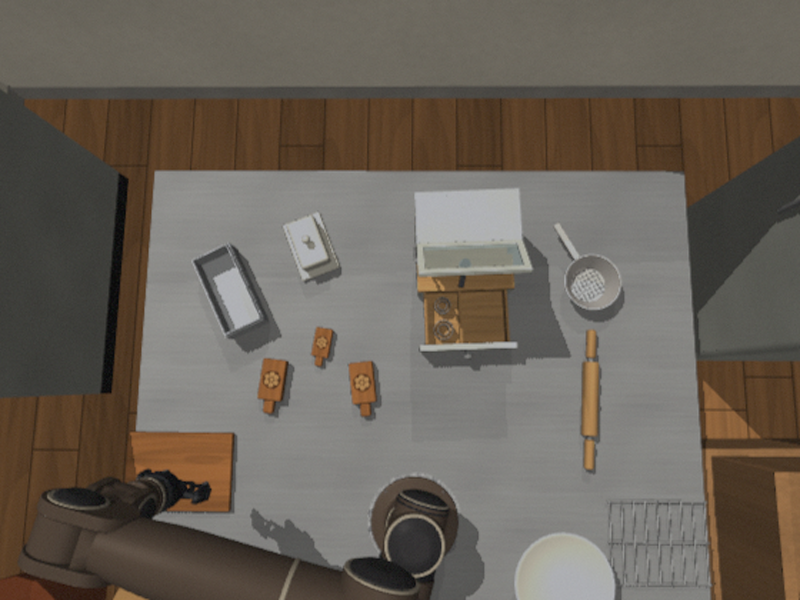

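View pics/scene0.png

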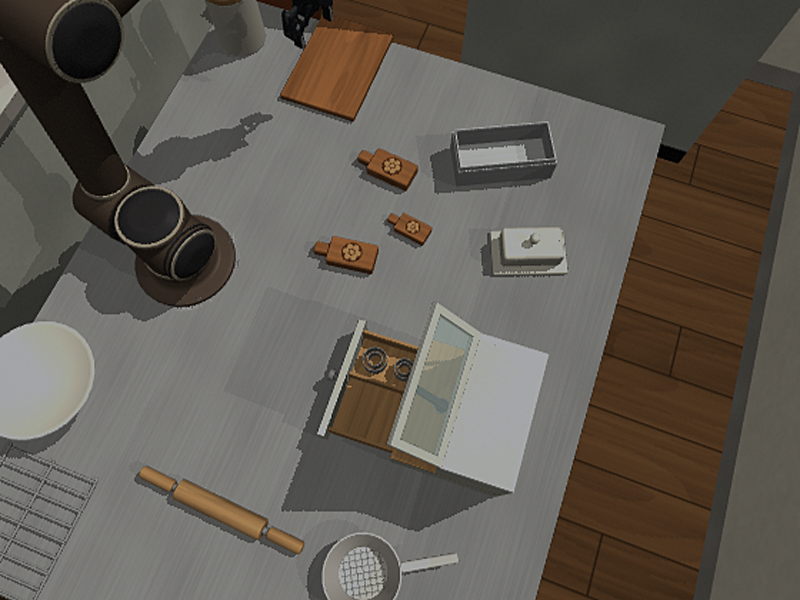

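Candidates for the mould, in 800×600 top-view pixels: A at (272,382), B at (321,345, small) and C at (362,386). The drawer is at (465,320), the lever at (462,280) under the flap, and the rest are bystanders. I'll measure the sizes next.

```bash
python3 - <<'E'
from h import *
import pickle
ds=pickle.load(open('d0.pkl','rb'))
S=560/800
seeds={'top':dict(A=(272,382),B=(321,345),C=(362,386)),'scene':dict(A=(390,167),B=(410,228),C=(350,253))}
for n,d in ds.items():
    hsv=cv2.cvtColor(d['frame'],cv2.COLOR_RGB2HSV)
    m=((hsv[...,1]>90)&(hsv[...,0]<25)&(hsv[...,2]>60)).astype(np.uint8)
    cs,_=cv2.findContours(m,cv2.RETR_EXTERNAL,cv2.CHAIN_APPROX_NONE)
    for k,s in seeds[n].items():
        p=(s[0]*S,s[1]*S)
        for c in cs:
            if cv2.contourArea(c)>60 and cv2.pointPolygonTest(c,p,False)>=0:
                P=np.array([onz(d,u,v,.02)[:2] for u,v in c[:,0]],np.float32)
                rc=cv2.minAreaRect(P*1000);print(n,k,cv2.contourArea(c),np.round(rc[0]),np.round(rc[1],1),round(rc[2],1))
d=ds['top'];f=cv2.cvtColor(d['frame'],cv2.COLOR_RGB2BGR)
a=cv2.resize(f[220:300,170:275],None,fx=5,fy=5,interpolation=cv2.INTER_CUBIC)
cv2.imwrite('pics/crop_m.png',a)
E
```

```text
scene A 533.0 [344. 388.] [ 63.3 146.2] 83.5
scene B 298.5 [449. 254.] [ 44.8 102.9] 81.4
scene C 616.0 [337. 143.] [144.5  62.9] 7.2
top A 496.0 [341. 382.] [ 64.3 141.6] 83.5
top B 240.5 [446. 252.] [46.1 99.1] 80.3
top C 505.0 [335. 138.] [142.4  64.4] 7.3
```

View pics/crop_m.png

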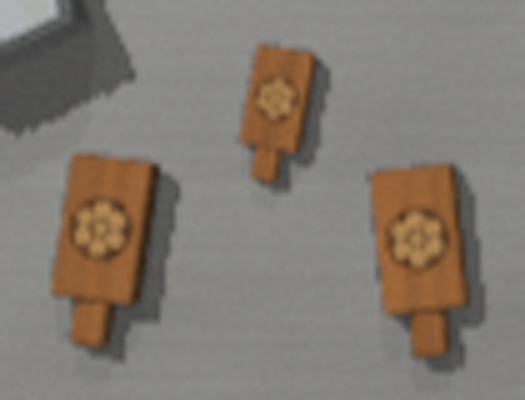

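The crop shows B at crop pixel (277,100): 46×101 mm measured in both views, while A and C are about 145×63 mm. B is therefore the mould. Next I'll locate the cabinet.

```bash
python3 - <<'E'
from h import *
import pickle
ds=pickle.load(open('d0.pkl','rb'))
bg=lambda d:cv2.cvtColor(d['frame'],cv2.COLOR_RGB2BGR)
a=cv2.resize(bg(ds['top'])[125:260,280:380],(400,540),interpolation=cv2.INTER_CUBIC)
b=cv2.resize(bg(ds['scene'])[205:350,215:390],(400,331),interpolation=cv2.INTER_CUBIC)
b=cv2.copyMakeBorder(b,0,540-331,0,0,cv2.BORDER_CONSTANT)
cv2.imwrite('pics/crop_cab.png',np.hstack([a,b]))
E
```

```text
(no output)
```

View pics/crop_cab.png

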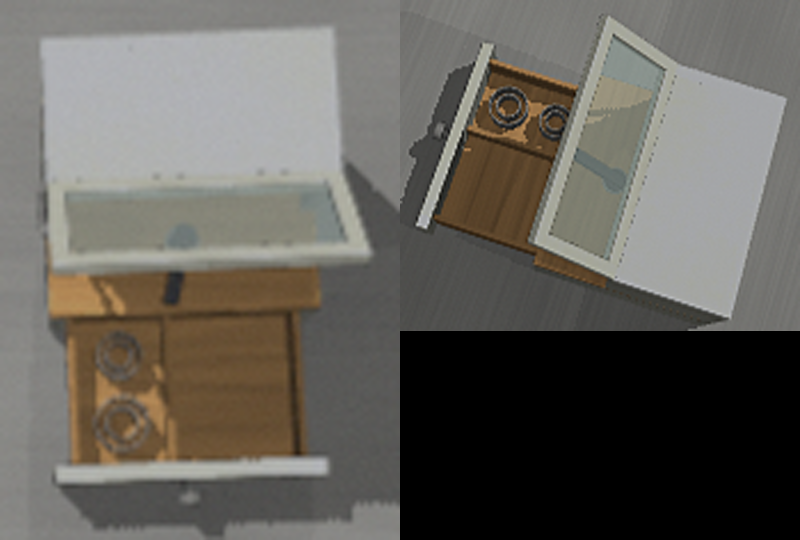

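```bash
python3 - <<'E'
from h import *
import pickle
ds=pickle.load(open('d0.pkl','rb'));D=[ds['top'],ds['scene']]
T=lambda p:(280+p[0]/4,125+p[1]/4)
Q=lambda p:(215+(p[0]-400)/2.2857,205+p[1]/2.2857)
pts=dict(panL=((55,467),(494,45)),panR=((328,458),(427,230)),hingeL=((50,180),(676,66)),backL=((40,38),(786,98)),backR=((332,27),(730,318)),hingeR=((341,174),(610,280)),tip=((172,303),(578,152)),piv=((183,237),(615,180)),divF=((165,462),(465,138)),ledgeR=((318,306),(536,264)),rwF=((297,462),(434,222)),freeR=((371,258),(530,245)),freeL=((53,270),(606,17)))
for k,(a,b) in pts.items():
    X=tri(D,[T(a),Q(b)]);e=[np.linalg.norm(np.subtract(proj(D[0],X),T(a))),np.linalg.norm(np.subtract(proj(D[1],X),Q(b)))]
    print(k,np.round(X*1000),np.round(e,1))
E
```

```text
panL [450. -11.  69.] [0.6 0.8]
panR [ 460. -261.   68.] [0.8 1.1]
hingeL [679.  -5. 231.] [0.2 0.3]
backL [806.   4. 225.] [0.4 0.5]
backR [ 816. -244.  227.] [0.6 0.9]
hingeR [ 688. -251.  222.] [0.2 0.3]
tip [ 600. -114.  107.] [1.6 2. ]
piv [ 657. -128.  106.] [0.2 0.3]
divF [ 454. -122.   -2.] [1.1 1.4]
ledgeR [ 600. -253.   79.] [0.8 1.1]
rwF [ 458. -243.   14.] [0.1 0.1]
freeR [ 600. -255.  308.] [0.6 0.8]
freeL [590.  -6. 310.] [0.9 1.1]
```

B is the mould. I'll hover over it and refine its position with the wrist camera.

Request:
{"name": "carry_out", "arguments": {"steps": [[[40,-30,0],[0,0,0.02],1],[[80,-64,0],[0,0,0.05],1],[[120,-96,-5],[0,0,0.08],1],[[160,-128,-10],[0,0,0.097],1],[[200,-160,-20],[0,0,0.097],1],[[240,-192,-30],[0,0,0.097],1],[[280,-224,-40],[0,0,0.097],1],[[316,-254,-50],[0,0,0.097],1],[[316,-254,-50],[0,0,0.097],1],[[316,-254,-50],[0,0,0.097],1],[[316,-254,-50],[0,0,0.097],1],[[316,-254,-50],[0,0,0.097],1]]}}

```text
clock: 1.3
tcp_pos: [0.453, 0.2536, 0.2037]
ee_rot: [0.262, 3.131, 0.001]
contact_force: [-0.3, 0.4, 0.8]
opening: 1.002
grip_force: 0.0
```

```bash
python3 - <<'E'
from h import *
o=r.get_obs();print(o['clock'],o['tcp_pos'],o['ee_rot'],[x for x in dir(r) if x[0]!='_'])
d=grab('wrist','w1.png')
print(-np.array(d['R']).T@np.array(d['t']))
hsv=cv2.cvtColor(d['frame'],cv2.COLOR_RGB2HSV)
m=((hsv[...,1]>90)&(hsv[...,0]<25)&(hsv[...,2]>60)).astype(np.uint8)
cs,_=cv2.findContours(m,cv2.RETR_EXTERNAL,cv2.CHAIN_APPROX_NONE)
for c in cs:
    if cv2.contourArea(c)>2000:
        P=np.array([onz(d,u,v,.02)[:2] for u,v in c[:,0]],np.float32)
        rc=cv2.minAreaRect(P*1000);print(cv2.contourArea(c),cv2.boundingRect(c),np.round(rc[0],1),np.round(rc[1],1),round(rc[2],1))
E
```

```text
1.3 [0.45302481 0.25359492 0.20372892] [2.61882968e-01 3.13051647e+00 7.57886016e-04] ['MotionError', 'get_obs', 'hand_in', 'tips_ahead']
[0.37290036 0.26612374 0.32451902]
5148.0 (0, 233, 84, 139) [557.9 -68.7] [ 99.2 226. ] 63.6
3174.0 (258, 138, 43, 94) [447.2 252.4] [ 45.3 102.8] 81.6
8839.5 (95, 15, 109, 162) [337.5 137.6] [143.2  71.2] 7.4
8569.5 (362, 0, 75, 139) [355.1 383. ] [ 64.7 119.9] 83.6
```

View pics/w1.png

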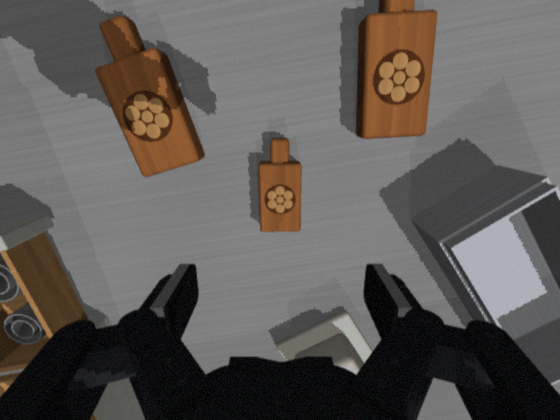

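The wrist view shows the mould upright at pixels (258–301,138–232), square to the fingers, with its rosette at (280,200). I'll triangulate its height.

```bash
python3 - <<'E'
from h import *
import pickle
ds=pickle.load(open('d0.pkl','rb'))
d=grab('wrist')
for p in [(280,200)]: print(np.round(tri([d,ds['top'],ds['scene']],[p,(225.2,239.8),(413*.7,227*.7)])*1000,1),np.round(tri([d,ds['top']],[p,(225.2,239.8)])*1000,1), onz(d,*p,.022))
for p in [(259,162),(301,162),(260,232),(301,231)]: print(np.round(onz(d,*p,.022)*1000,1))
E
```

```text
[459.3 250.6  24. ] [457.2 249.9  30.7] [0.46149323 0.25114628 0.022     ]
[417.1 236.4  22. ]
[424.4 279.6  22. ]
[494.9 222.6  22. ]
[501.4 268.4  22. ]
```

Request:
{"name": "carry_out", "arguments": {"steps": [[[0,0,-40],[0,0,0.007],1],[[0,0,-80],[0,0,0.007],1],[[0,0,-120],[0,0,0.007],1],[[0,0,-145],[0,0,0.007],1],[[0,0,-160],[0,0,0.007],1],[[0,0,-174],[0,0,0.007],1],[[0,0,-174],[0,0,0.007],1],[[0,0,-174],[0,0,0.007],1],[[0,0,-174],[0,0,0.007],0.45],[[0,0,-174],[0,0,0.007],0.45],[[0,0,-174],[0,0,0.007],0.45],[[0,0,-174],[0,0,0.007],0.45],[[0,0,-174],[0,0,0.007],0.45],[[0,0,-174],[0,0,0.007],0.45]], "newtons": 30}}

```text
clock: 2.8
tcp_pos: [0.4544, 0.2529, 0.0302]
ee_rot: [0.254, 3.13, 0.002]
contact_force: [-0.0, -0.1, 5.8]
opening: 0.529
grip_force: 31.6
```

Request:
{"name": "carry_out", "arguments": {"steps": [[[0,0,20],[0,0,0],0.45],[[0,0,50],[0,0,0],0.45],[[0,0,90],[0,0,0],0.45],[[0,-20,130],[0,0,0],0.45],[[-5,-50,170],[0,0,0.02],0.45],[[-10,-90,200],[0,0,0.05],0.45],[[-15,-130,220],[0,0,0.08],0.45],[[-20,-175,220],[0,0,0.11],0.45],[[-20,-220,220],[0,0,0.14],0.45],[[-20,-265,220],[0,0,0.17],0.45],[[-20,-310,220],[0,0,0.2],0.45],[[-20,-355,220],[0,0,0.2],0.45],[[-20,-400,220],[0,0,0.2],0.45],[[-20,-440,220],[0,0,0.2],0.45],[[-20,-440,220],[0,0,0.2],0.45],[[-20,-440,220],[0,0,0.2],0.45],[[-20,-440,220],[0,0,0.2],0.45]]}}

```text
clock: 4.5
tcp_pos: [0.4337, -0.1869, 0.2491]
ee_rot: [0.06, -3.141, -0.001]
contact_force: [-0.3, 0.5, -1.7]
opening: 0.524
grip_force: 31.5
```

```bash
python3 - <<'E'
from h import *
import pickle
o=r.get_obs();print(o['clock'],o['tcp_pos'],o['ee_rot'],o['opening'])
d=grab('wrist','w2.png');pickle.dump(d,open('w2.pkl','wb'))
E
```

```text
4.5 [ 0.43369213 -0.18690378  0.2491031 ] [ 6.04469143e-02 -3.14051335e+00 -8.62848070e-04] 0.5239691199870561
```

View pics/w2.png

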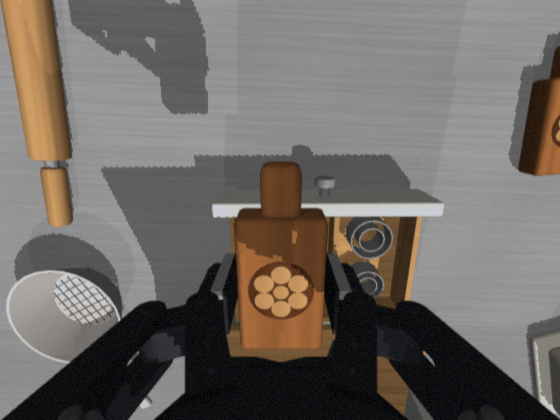

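The mould is held level and straight, and the panel's top edge runs along row ~203 from column 213 to 441. The divider starts near column 333, with the cutters beyond it. Now I'll compute the drop-off point.

```bash
python3 - <<'E'
from h import *
import pickle
d=pickle.load(open('w2.pkl','rb'));ds=pickle.load(open('d0.pkl','rb'))
L=onz(d,441,203,.074)*1e3;R=onz(d,213,203,.074)*1e3
print('panel outer',L,R)
print('inner',onz(d,441,215,.074)*1e3,onz(d,213,215,.074)*1e3)
print('z check',np.round(tri([d,ds['top']],[(441,215),(280+55/4,125+467/4)])*1e3,1),np.round(tri([d,ds['top']],[(213,215),(280+328/4,125+458/4)])*1e3,1))
m=(L+R)/2;y=(L-R)/np.linalg.norm(L-R);x=np.array([y[1],-y[0],0])
print(m,np.degrees(np.arctan2(-y[0],y[1])),np.linalg.norm(L-R))
loc=lambda X:(round((X*1e3-m)@x,1),round((X*1e3-m)@y,1))
print('divider',[loc(onz(d,u,v,.052)) for u,v in((333,222),(344,222))])
print('outer side walls front',loc(onz(d,419,217,.062)),loc(onz(d,230,217,.062)))
T=lambda u,v:(280+u/4,125+v/4)
for n,p,z in(('divR',(167,440),.052),('divR floor',(172,440),.018),('rw in floor',(289,440),.018),('rw top in',(293,440),.062),('rw top out',(301,440),.062),('lw out',(69,450),.062),('back ledge',(230,314),.09),('bay front floor',(230,459),.018)): print(n,loc(onz(ds['top'],*T(*p),z)))
# mould underside estimation: rosette centre height
print('rosette',[onz(d,281,288,z)*1e3 for z in(.24,)])
E
```

```text
panel outer [437.05857798 -15.57126896  74.        ] [ 446.3205975  -259.00172375   74.        ]
inner [450.55925447 -12.68877797  74.        ] [ 459.93509932 -259.47155586   74.        ]
z check [448.8 -12.8  75.1] [ 457.3 -259.5   80.9]
[ 441.68958774 -137.28649636   74.        ] 2.178933506306647 243.6065912977634
divider [(np.float64(30.1), np.float64(11.9)), (np.float64(30.1), np.float64(24.8))]
outer side walls front (np.float64(20.2), np.float64(106.8)) (np.float64(20.2), np.float64(-106.7))
divR (np.float64(33.8), np.float64(19.2))
divR floor (np.float64(36.2), np.float64(11.6))
rw in floor (np.float64(32.7), np.float64(-99.8))
rw top in (np.float64(29.4), np.float64(-96.4))
rw top out (np.float64(29.2), np.float64(-103.8))
lw out (np.float64(26.6), np.float64(111.2))
back ledge (np.float64(145.0), np.float64(-40.5))
bay front floor (np.float64(16.3), np.float64(-42.8))
rosette [array([ 438.64113508, -187.09441541,  240.        ])]
```

Request:
{"name": "carry_out", "arguments": {"steps": [[[30,4,0],[0,0,0],0.45],[[60,8,-10],[0,0,0],0.45],[[92,12,-25],[0,0,0],0.45],[[92,12,-60],[0,0,0],0.45],[[92,12,-90],[0,0,0],0.45],[[92,12,-115],[0,0,0],0.45],[[92,12,-135],[0,0,0],0.45],[[92,12,-145],[0,0,0],0.45],[[92,12,-145],[0,0,0],0.45],[[92,12,-145],[0,0,0],0.45]]}}

```text
clock: 5.55
tcp_pos: [0.5264, -0.175, 0.1053]
ee_rot: [-0.061, 3.14, -0.001]
contact_force: [-0.9, -0.9, -1.5]
opening: 0.531
grip_force: 31.5
```

```bash
python3 - <<'E'
from h import *
import pickle
D={n:grab(n) for n in('wrist','scene')};pickle.dump(D,open('w3.pkl','wb'))
o=r.get_obs();print(o['clock'],o['tcp_pos'],o['ee_rot'],o['contact_force'],o['joint_positions'])
b=lambda d:cv2.cvtColor(d['frame'],cv2.COLOR_RGB2BGR)
cv2.imwrite('pics/p3.png',cv2.resize(np.hstack([b(D['wrist'])[:, 100:500],b(D['scene'])[120:380,180:420][:, :].repeat(1,0)[0:260] if 0 else cv2.resize(b(D['scene'])[150:370,200:410],(400,420))]),(800,420)))
E
```

```text
5.65 [ 0.52675308 -0.1754573   0.10575811] [-6.05910786e-02  3.13884001e+00 -1.17379629e-03] [ 0.20112983  0.3641209  -1.11815621] [-3.21543231e-01  2.20360374e-01 -2.52440665e-01  1.09570236e+00
  1.98520149e-05 -3.60145720e-01]
```

View pics/p3.png

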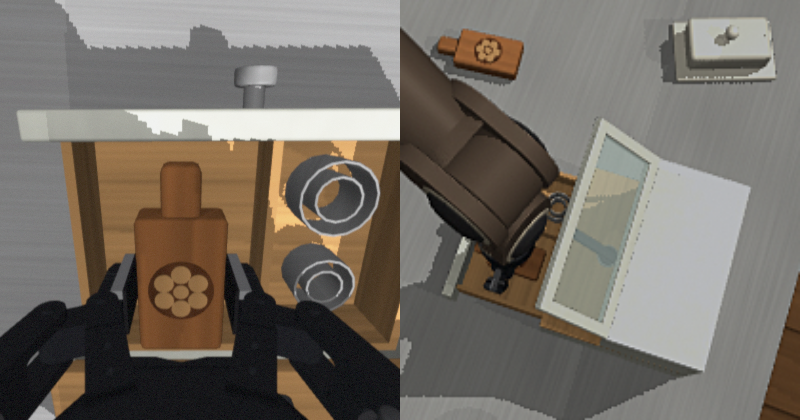

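The mould hangs centred over the bay, between the wall at column ~95 and the divider at ~262, clear of the flap and cutters. I'll lower it.

Request:
{"name": "carry_out", "arguments": {"steps": [[[0,0,-15],[0,0,0],0.45],[[0,0,-30],[0,0,0],0.45],[[0,0,-42],[0,0,0],0.45],[[0,0,-48],[0,0,0],0.45],[[0,0,-51],[0,0,0],0.45],[[0,0,-53],[0,0,0],0.45],[[0,0,-55],[0,0,0],0.45],[[0,0,-55],[0,0,0],0.45],[[0,0,-55],[0,0,0],0.45]]}}

```text
clock: 6.55
tcp_pos: [0.5261, -0.1755, 0.0496]
ee_rot: [-0.06, 3.141, -0.0]
contact_force: [0.4, -0.2, -0.7]
opening: 0.528
grip_force: 31.6
```

Request:
{"name": "carry_out", "arguments": {"steps": [[[0,0,-1],[0,0,0],0.45],[[0,0,-2],[0,0,0],0.45],[[0,0,-2.5],[0,0,0],0.45],[[0,0,-2.5],[0,0,0],0.45]]}}

```text
clock: 6.95
tcp_pos: [0.5266, -0.1755, 0.0482]
ee_rot: [-0.06, 3.139, -0.0]
contact_force: [-0.3, 0.7, 6.5]
opening: 0.528
grip_force: 32.4
```

Request:
{"name": "carry_out", "arguments": {"steps": [[[0,0,0],[0,0,0],0.58],[[0,0,0],[0,0,0],0.64],[[0,0,0],[0,0,0],0.7],[[0,0,0],[0,0,0],0.72],[[0,0,0],[0,0,0],0.72],[[0,0,20],[0,0,0],0.72],[[0,0,50],[0,0,0],0.72],[[-10,0,90],[0,0,0],0.72],[[-40,0,130],[0,0,0],0.72],[[-70,0,150],[0,0,0],0.72],[[-70,0,150],[0,0,0],0.72],[[-70,0,150],[0,0,0],0.72]]}}

```text
clock: 8.15
tcp_pos: [0.4561, -0.1757, 0.1973]
ee_rot: [-0.059, 3.139, -0.001]
contact_force: [-0.1, 0.0, 0.4]
opening: 0.721
grip_force: 0.0
```

```bash
python3 - <<'E'
from h import *
import pickle
d=grab('wrist','w4.png');pickle.dump(d,open('w4.pkl','wb'))
o=r.get_obs();print(o['clock'],o['tcp_pos'],o['ee_rot'],o['contact_force'])
E
```

```text
8.2 [ 0.45617053 -0.17547699  0.19631066] [-5.97632001e-02  3.14073601e+00  7.23745275e-05] [-0.69116543  0.0263907  -0.48206917]
```

View pics/w4.png

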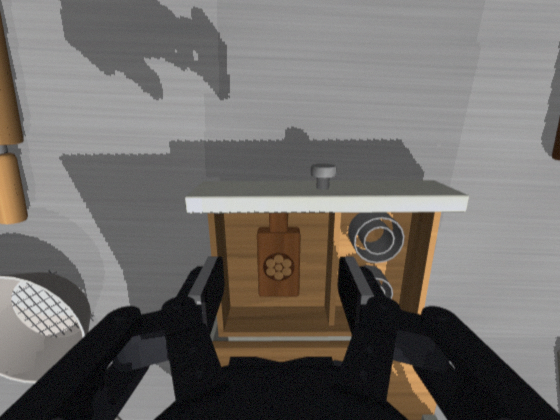

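The mould lies flat, carved face up, in the bay around pixel (278,262), clear of the walls. Next I'll pitch the tool 45° in front of the panel with the fingers shut.

Request:
{"name": "carry_out", "arguments": {"steps": [[[-15,-1,0],[0.005,-0.13,0],0.3],[[-30,-2,0],[0.01,-0.26,0],0],[[-45,-3,0],[0.015,-0.39,0],0],[[-60,-5,0],[0.02,-0.52,0],0],[[-65,-5,0],[0.025,-0.65,0],0],[[-70,-5,0],[0.03,-0.785,0],0],[[-70,-5,-30],[0.03,-0.785,0],0],[[-70,-5,-60],[0.03,-0.785,0],0],[[-70,-5,-90],[0.03,-0.785,0],0],[[-70,-5,-115],[0.03,-0.785,0],0],[[-66,-5,-130],[0.03,-0.785,0],0],[[-66,-5,-130],[0.03,-0.785,0],0],[[-66,-5,-130],[0.03,-0.785,0],0]]}}

```text
clock: 9.5
tcp_pos: [0.3898, -0.18, 0.066]
ee_rot: [-0.045, 2.357, 0.021]
contact_force: [0.1, 0.1, -0.2]
opening: 0.003
grip_force: 0.0
```

Request:
{"name": "carry_out", "arguments": {"steps": [[[15,1,0],[0,0,0],0],[[28,1,0],[0,0,0],0],[[34,1,0],[0,0,0],0],[[38,1,0],[0,0,0],0],[[42,2,0],[0,0,0],0],[[47,2,0],[0,0,0],0],[[53,2,0],[0,0,0],0],[[60,2,0],[0,0,0],0],[[68,3,0],[0,0,0],0],[[76,3,0],[0,0,0],0],[[84,3,0],[0,0,0],0],[[92,3,0],[0,0,0],0],[[100,4,0],[0,0,0],0],[[108,4,0],[0,0,0],0],[[116,4,0],[0,0,0],0],[[124,5,0],[0,0,0],0],[[132,5,0],[0,0,0],0],[[140,5,0],[0,0,0],0],[[147,6,0],[0,0,0],0],[[152,6,0],[0,0,0],0]]}}

```text
clock: 11.5
tcp_pos: [0.5426, -0.1746, 0.0669]
ee_rot: [-0.045, 2.356, 0.018]
contact_force: [-3.3, -0.5, -0.4]
opening: 0.001
grip_force: 1.2
```

Request:
{"name": "carry_out", "arguments": {"steps": [[[4,0,0],[0,0,0],0],[[8,0,0],[0,0,0],0],[[12,0,0],[0,0,0],0],[[15,0,0],[0,0,0],0],[[18,0,0],[0,0,0],0],[[20,0,0],[0,0,0],0],[[22,0,0],[0,0,0],0]]}}

```text
clock: 12.2
tcp_pos: [0.5613, -0.1743, 0.0662]
ee_rot: [-0.042, 2.358, 0.019]
contact_force: [-64.8, 2.5, 43.1]
opening: -0.0
grip_force: 32.1
```

Request:
{"name": "carry_out", "arguments": {"steps": [[[-6,0,0],[0,0,0],0],[[-25,0,0],[0,0,0],0],[[-60,0,10],[0,0,0],0],[[-100,0,30],[0,0,0],0],[[-140,0,60],[0,0,0],0],[[-160,0,80],[0,0,0],0],[[-160,0,80],[0,0,0],0],[[-160,0,80],[0,0,0],0]]}}

```text
clock: 13.0
tcp_pos: [0.4046, -0.1756, 0.1483]
ee_rot: [-0.045, 2.353, 0.014]
contact_force: [-0.7, 0.2, -0.2]
opening: 0.004
grip_force: 0.0
```

```bash
python3 - <<'E'
from h import *
import pickle
D={n:grab(n) for n in('wrist','scene','top')};pickle.dump(D,open('w5.pkl','wb'))
o=r.get_obs();print(o['clock'],o['tcp_pos'],o['ee_rot'],o['contact_force'])
b=lambda d:cv2.cvtColor(d['frame'],cv2.COLOR_RGB2BGR)
cv2.imwrite('pics/p5.png',np.hstack([b(D['wrist'])[:,80:480],np.vstack([cv2.resize(b(D['scene'])[210:340,240:390],(400,347)),cv2.resize(b(D['top'])[165:250,280:380],(400,340))[:253]])[:420] if 0 else cv2.resize(b(D['scene'])[215:341,260:380],(400,420),interpolation=cv2.INTER_CUBIC)]))
E
```

```text
13.15 [ 0.40416951 -0.17420825  0.14566989] [-0.04524067  2.35689657  0.02001146] [-0.43989012 -0.29528184 -0.72651657]
```

View pics/p5.png

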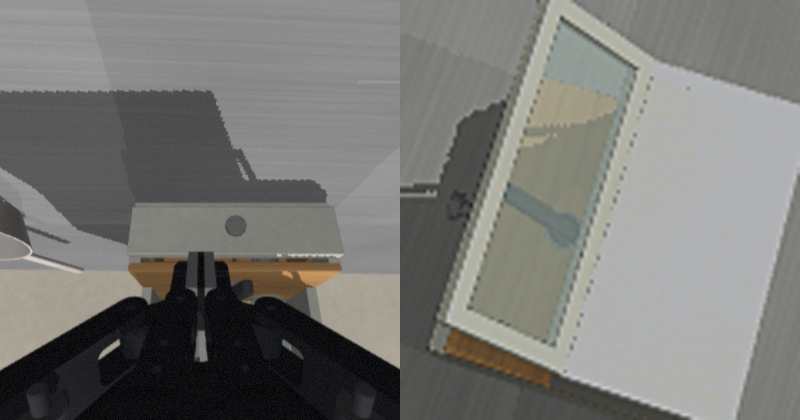

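```bash
python3 - <<'E'
from h import *
import pickle
D=pickle.load(open('w5.pkl','rb'));d=D['wrist']
f=lambda u,v,z,k=d:np.round(onz(k,u,v,z)*1e3,1)
print('panel top R,L',f(80+128,254,.074),f(80+344,254,.074))
print('panel bot',f(80+136,204,.012),f(80+337,204,.012))
print('knob',f(80+235,226,.043))
b=lambda d:cv2.cvtColor(d['frame'],cv2.COLOR_RGB2BGR)
w=cv2.resize(b(d)[245:310,190:440],(800,208),interpolation=cv2.INTER_CUBIC)
s=cv2.resize(b(D['scene'])[300:345,255:330],(480,288),interpolation=cv2.INTER_CUBIC)
t=cv2.resize(b(D['top'])[165:225,285:375],(320,213),interpolation=cv2.INTER_CUBIC)
t=cv2.copyMakeBorder(t,0,75,0,0,cv2.BORDER_CONSTANT)
cv2.imwrite('pics/p6.png',np.vstack([w,np.hstack([s,t])]))
E
```

```text
panel top R,L [ 586.9 -253.6   74. ] [576.   -5.5  74. ]
panel bot [ 580.9 -249.7   12. ] [570.8  -3.   12. ]
knob [ 572.2 -130.1   43. ]
```

View pics/p6.png

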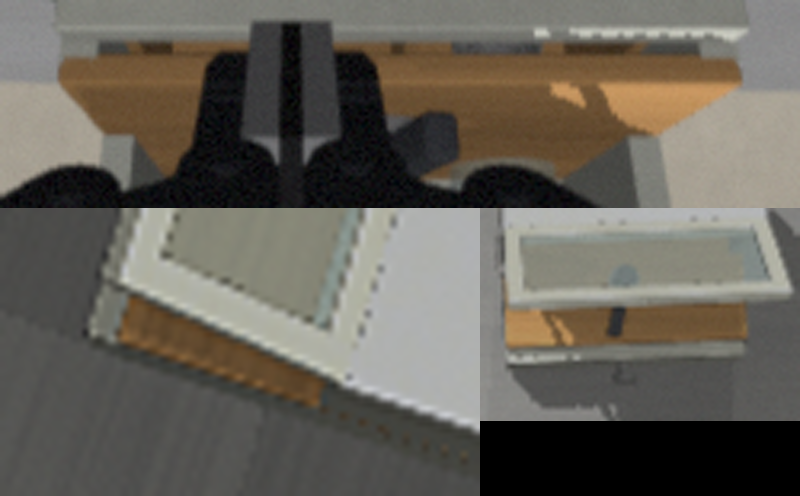

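```bash
python3 - <<'E'
from h import *
import pickle
D=pickle.load(open('w5.pkl','rb'));d=D['wrist']
W=lambda u,v:(190+u/3.2,245+v/3.2)
T=lambda u,v:(285+(u-480)*90/320,165+(v-208)*60/213)
P=lambda a:np.round(a*1e3)
for z in(.098,.116):
  print('w',z,[P(onz(d,*W(*p),z)) for p in((412,125),(455,125),(412,165),(455,165),(505,165))])
  print('t',z,[P(onz(D['top'],*T(*p),z)) for p in((607,335),(620,335),(613,306),(625,275))])
# scene p5 right panel
Q=lambda u,v:(260+(u-400)*.3,215+v*.3)
print('s',[P(onz(D['scene'],*Q(*p),.107)) for p in((565,230),(510,195))])
print(P(tri([D['top'],D['scene']],[T(625,275),Q(563,231)])))
E
```

```text
w 0.098 [array([ 629., -120.,   98.]), array([ 628., -103.,   98.]), array([ 718., -106.,   98.]), array([717., -86.,  98.]), array([716., -62.,  98.])]
t 0.098 [array([ 597., -110.,   98.]), array([ 597., -123.,   98.]), array([ 627., -116.,   98.]), array([ 660., -129.,   98.])]
w 0.116 [array([ 545., -134.,  116.]), array([ 544., -121.,  116.]), array([ 614., -123.,  116.]), array([ 613., -108.,  116.]), array([612., -89., 116.])]
t 0.116 [array([ 594., -109.,  116.]), array([ 594., -122.,  116.]), array([ 624., -115.,  116.]), array([ 656., -127.,  116.])]
s [array([ 660., -127.,  107.]), array([ 607., -116.,  107.])]
[ 658. -128.  105.]
```

The drawer is shut: the panel face is at x≈578 against about 578 expected, and it met a hard stop. The lever's pivot is at about (658,-128) and its tip at about (597,-116), slightly turned already. I'll move the shut fingers to the lever's -y side, under the flap.

Request:
{"name": "carry_out", "arguments": {"steps": [[[40,5,0],[0,0,0],0],[[80,10,0],[0,0,0],0],[[120,12,-5],[0,0,0],0],[[150,14,-15],[0,0,0],0],[[170,16,-22],[0,0,0],0],[[191,16,-26],[0,0,0],0],[[191,16,-26],[0,0,0],0],[[191,16,-26],[0,0,0],0]]}}

```text
clock: 13.95
tcp_pos: [0.5946, -0.1575, 0.1186]
ee_rot: [-0.046, 2.359, 0.021]
contact_force: [-1.1, 0.2, 0.4]
opening: -0.001
grip_force: 0.0
```

```bash
python3 - <<'E'
from h import *
o=r.get_obs();print(o['clock'],o['tcp_pos'],o['contact_force'],o['joint_positions'])
d=grab('wrist');s=grab('scene')
b=lambda d:cv2.cvtColor(d['frame'],cv2.COLOR_RGB2BGR)
cv2.imwrite('pics/p7.png',np.hstack([b(d)[:,80:480],cv2.resize(b(s)[200:347,230:370],(400,420),interpolation=cv2.INTER_CUBIC)]))
E
```

```text
13.95 [ 0.59462271 -0.15750086  0.11860798] [-1.06422455  0.19171175  0.35131334] [-0.39036327 -0.09161462 -0.84316773  0.08487295  0.29920195 -0.31352188]
```

View pics/p7.png

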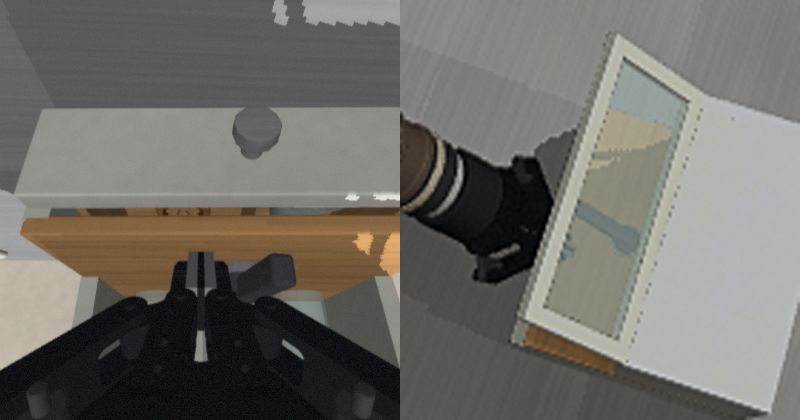

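The lever is just +y of the fingers, at left-panel pixel (270,275), and the gripper is clear beneath the flap. I'll sweep the lever now.

Request:
{"name": "carry_out", "arguments": {"steps": [[[-2,6,1],[0,0,0],0],[[-4,12,1],[0,0,0],0],[[-5,18,1],[0,0,0],0],[[-6,25,1],[0,0,0],0],[[-6,32,1],[0,0,0],0],[[-4,40,1],[0,0,0],0],[[-2,47,1],[0,0,0],0],[[2,54,1],[0,0,0],0],[[6,60,1],[0,0,0],0],[[12,65,1],[0,0,0],0],[[18,69,1],[0,0,0],0],[[24,72,1],[0,0,0],0],[[28,73,1],[0,0,0],0],[[28,73,1],[0,0,0],0]]}}

```text
clock: 15.45
tcp_pos: [0.6234, -0.0851, 0.1216]
ee_rot: [-0.046, 2.356, 0.019]
contact_force: [-0.1, 0.9, 0.4]
opening: -0.0
grip_force: 0.0
```

Request:
{"name": "carry_out", "arguments": {"steps": [[[3,0,0],[0,0,0],0],[[6,1,0],[0,0,0],0],[[8,1,0],[0,0,0],0],[[8,1,0],[0,0,0],0]]}}

```text
clock: 15.85
tcp_pos: [0.6293, -0.0844, 0.1209]
ee_rot: [-0.044, 2.358, 0.019]
contact_force: [-20.2, 0.6, 11.4]
opening: 0.002
grip_force: 9.9
```

```bash
python3 - <<'E'
from h import *
o=r.get_obs();print(o['clock'],o['tcp_pos'],o['contact_force'])
d=grab('wrist');s=grab('scene')
b=lambda d:cv2.cvtColor(d['frame'],cv2.COLOR_RGB2BGR)
cv2.imwrite('pics/p8.png',np.hstack([b(d)[:,80:480],cv2.resize(b(s)[215:325,270:375],(400,420),interpolation=cv2.INTER_CUBIC)]))
E
```

```text
15.85 [ 0.62929276 -0.08444566  0.12091227] [-20.19086029   0.58946825  11.36785954]
```

View pics/p8.png

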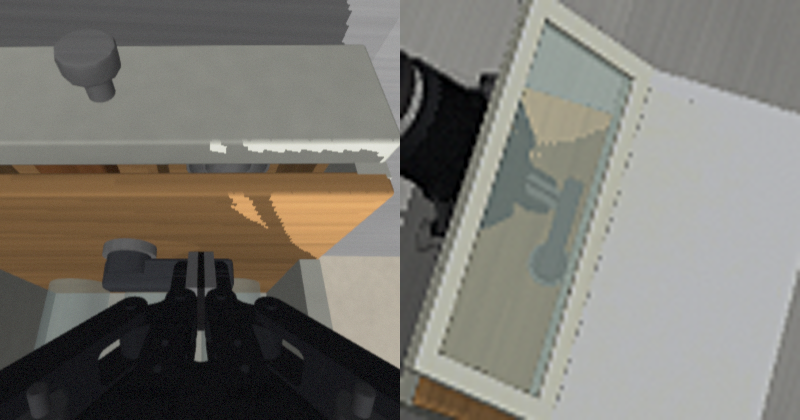

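The lever lies parallel to the front, against its stop with a 20 N reaction. I'll retreat straight back.

Request:
{"name": "carry_out", "arguments": {"steps": [[[-6,0,0],[0,0,0],0],[[-25,0,3],[0,0,0],0],[[-60,0,8],[0,0,0],0],[[-100,0,15],[0,0,0],0],[[-145,0,30],[0,0,0],0],[[-190,0,50],[0,0,0],0],[[-230,0,70],[0,0,0],0],[[-230,0,70],[0,0,0],0],[[-230,0,70],[0,0,0],0],[[-230,0,70],[0,0,0],0]]}}

```text
clock: 16.95
tcp_pos: [0.4014, -0.0846, 0.1915]
ee_rot: [-0.045, 2.356, 0.018]
contact_force: [-0.7, 0.3, -0.7]
opening: -0.002
grip_force: 0.0
```

```bash
python3 - <<'E'
from h import *
import pickle
o=r.get_obs();print(o['clock'],o['tcp_pos'],o['contact_force'])
D0=pickle.load(open('w5.pkl','rb'));d=grab('wrist');s=grab('scene')
b=lambda d:cv2.cvtColor(d['frame'],cv2.COLOR_RGB2BGR)
cv2.imwrite('pics/p9.png',np.hstack([b(d)[:,80:480],cv2.resize(b(s)[215:325,270:375],(400,420),interpolation=cv2.INTER_CUBIC)]))
E
```

```text
16.95 [ 0.40143246 -0.08463641  0.19154681] [-0.70588378  0.28723748 -0.72312815]
```

View pics/p9.png

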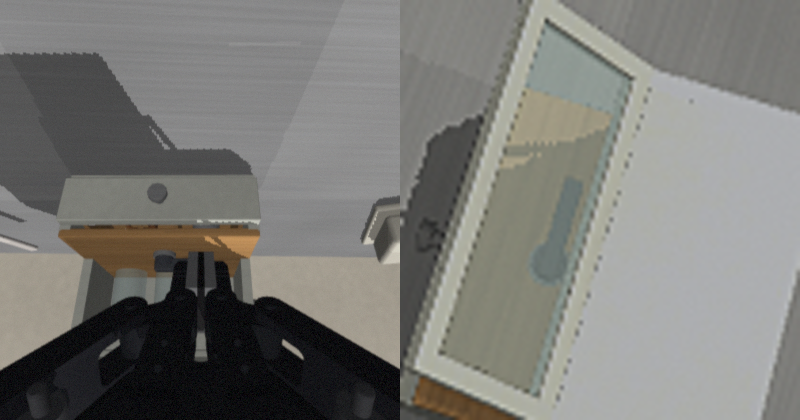

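The lever stays parallel to the front, from (547,265) to (572,183) in the right panel. The drawer is shut and the robot is touching nothing, so I'm handing in.

```bash
python3 -c "
from h import *
print(r.hand_in())"
```

```text
the job is handed in; nothing more can be done
None
```

I put the mould flat and carved face up in the bay, shut the drawer, turned the lever clockwise to its stop, and handed the job in at about 17 s; the fingers pushed up to about 78 N as the drawer met its stop, under the 120 N wrist limit.

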